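Count hex nuts through the gate of a counting tray

TASK

Count out the three hex nuts for the shelving kit: with the fingertips, gently sweep them across the counting tray's deck and through its narrow gate one after the other, so that they drop into the trough in front. Then push the gate's finger tab to slide the gate fully shut. Only push, do not pick up or pinch anything; the two tall round spacer sleeves stay on the deck, and the things lying round the tray stay where they are.

Things in the scene. Friction and masses are not known exactly. Their poses are not given: they have to be found in the camera images.
- tray: Counting tray of sheet metal, screwed down: a flat deck, a trough before it, and between them a wall with a gate. 240 mm wide (its y), 270 mm deep. Origin: on the counter, under the middle of the gate opening, in line with the deck's edge. Axes: x from the trough across the deck (away from the robot), y to the left along the gate wall, z up. All offsets below are in this frame, mm.
- deck (a point): Middle of the deck's surface (x 87, y 0, z 60). The deck is flat, 60 above the counter, x 0 to 175, y -115 to 115. A rim 10 higher than the deck and 5 thick runs along its back and both sides, the gate wall (x -4 to 0, top at z 75, 15 above the deck) along its edge at x = 0.
- gate_mouth (a point): Middle of the gate opening at deck height (x 0, y 0, z 60). It is 40 wide (y -20 to 20) between two round posts of 4 radius, as high as the wall, which stand 2 proud of it on the deck side. In the opening the deck ends at x = 0 and the steep chute begins: a part pushed until its middle is about 10 past x = 0 tips over and slides into the trough.
- trough (a point): Middle of the trough's flat floor before the gate (x -62, y 0, z 4). The trough spans x -85 to 0 and the tray's whole width: from the deck's edge a chute slopes down at 55 degrees to x -39, then the floor is flat; its front wall ends at z 60.
- gate (a joint): Steel gate plate that slides along the trough side of the wall, in m: 0 = shut (across the whole opening, against its stop), grows as it opens along the tray's +y, to 0.062 at most; above 0.043 the opening is quite clear. It starts open, takes about 1.5 N to slide, and stays where it is left.
- gate_tab (a point): Middle of the upright black finger tab of the gate plate: 9 (x) by 15 (y) by 29 high, at x -8.6, y = the gate's joint value, z 93; it reaches from z 78.5 to 107.5. The wall and guides under it end at z 77, so a fingertip can bear on its side above them. Pushing it along the tray's -y (to the right) shuts the gate.
- nut_0_mid (a point): Centre of a loose steel hex nut lying flat: 24 mm across flats, 27.7 mm across corners, 14 mm thick (centre 7 mm above what it lies on), 24 to 48 g. There are three, all alike; they start on the deck, well apart from each other and from the sleeves, at least 40 mm from the gate wall and 50 mm from the rim.
- nut_1_mid (a point): Centre of a loose steel hex nut lying flat: 24 mm across flats, 27.7 mm across corners, 14 mm thick (centre 7 mm above what it lies on), 24 to 48 g. There are three, all alike; they start on the deck, well apart from each other and from the sleeves, at least 40 mm from the gate wall and 50 mm from the rim.
- nut_2_mid (a point): Centre of a loose steel hex nut lying flat: 24 mm across flats, 27.7 mm across corners, 14 mm thick (centre 7 mm above what it lies on), 24 to 48 g. There are three, all alike; they start on the deck, well apart from each other and from the sleeves, at least 40 mm from the gate wall and 50 mm from the rim.
- sleeve_0_mid (a point): Centre of a loose round steel spacer sleeve standing on end on the deck: outside 24 mm, bore 17 mm, 28 mm tall (twice the height of a nut). There are two.
- sleeve_1_mid (a point): Centre of a loose round steel spacer sleeve standing on end on the deck: outside 24 mm, bore 17 mm, 28 mm tall (twice the height of a nut). There are two.
- staples_box: Orange card box of staples, 47 x 86 x 27 mm, on the counter left of the tray. Origin: middle of its underside.
- padlock: Brass padlock lying flat, 64 x 42 x 19 mm, on the counter right of the tray. Origin: middle of its underside.
- correction_roller: Light-blue correction roller, 32 x 92 x 15 mm, on the counter right of the tray. Origin: middle of its underside.
- pen_1: Blue pen, 145 mm long, 9 mm thick, on the counter left of the tray, beside its trough. Origin: middle of its underside.
There are look-alikes about, which are no part of the job. What is shaped like the part that bears nut_2_mid but orange is not meant.

How it is judged:
By the outcome, as a careful person would: the job done as asked, in the order asked, and still so for the second after the job is handed in, with the robot touching nothing.
It also fails if it takes over 61 s, if anything falls off the work surface, if the arm or the gripper's body presses on something with over 40 N, if the wrist force passes 120 N, or if a joint passes its speed limit or range.

ROBOT

A 6-joint arm with a two-finger parallel gripper is mounted at the origin on a cart in front of the work surface, level with it; the furniture and walls round the work are solid. World frame = base frame: x ahead of the robot, y to its left, z up, the work surface at z = 0. Lengths are in m, angles in rad, forces in N, time in s.
With the tool pointing down it reaches from about 0.425 to 0.95 m from the base axis. Payload 3.5 kg.
Tool frame: the origin (TCP) lies at the very end of the fingers, on their centre line; the grasp point (between the pads) lies 19 mm behind it; z points along the fingers, y is the direction in which the jaws open and shut (so a half turn about z gives the same grasp; the last joint's range is limited). The gripper opens to 85 mm and grips with 20 to 120 N. Pads are 22 mm wide; open, the fingers measure 114 mm over their backs; the gripper's body (76 mm by 85 mm) begins 54 mm behind the grasp point. The pads swing forward as they close: fully open they stand 13 mm farther back than shut.
Start: joints at [-1.333, 0.286, 1.577, -0, 1.279, -0.15], TCP at [0.255, -0.625, 0.231] pointing down, gripper open.
Joint ranges: [-2.77, 2.77], [-0.9, 2.22], [0.21, 2.48], [-1.53, 4.67], [0.24, 2.81], [-2.84, 2.84]. Speed limits (rad/s): [2.79, 2.79, 3.14, 3.14, 3.14, 3.14].

INTERFACE

Orientations are given as a unit quaternion [x, y, z, w].
In Python, from plant import get_state, read_camera, get_calibration, ticket, search_frame, cut_out, pinpoint gives the robot as it stands.
- The arm moves only by the tool move_arm, never from a script. Its argument "plan" is a list that holds one entry, the list of rows, each a list of 7 numbers: the turn, a rotation vector about the tool's x, y, z in degrees, then the shift along the tool's x, y, z in m, then the finger opening in m, from 0 to 0.0854. In form: [[[ax, ay, az, x, y, z, hand], ...]]. A call has exactly 5 rows; each row is the pose to reach, as a shift and turn from the pose measured when the call began, along the tool's axes at that moment; what a row does not reach only later rows make up. A row lasts 1/8 s, in which the tool goes at most 62.5 mm and 10.7 degrees, less where a joint would pass 70% of its speed; a pose out of reach is approached as far as the arm can. A call with a gripper value outside its range is refused whole. The fingers move at their own pace and stop on an object; "force" is the grip in N (left out, the last holds). Time passes only in rows, so rows that repeat a pose let the fingers close, or fill a call up. It gives the time, the measured TCP pose, the force and the opening at its end, in the units of the state.
- get_state(): the state, without advancing time (a new reading comes with each control period).
- read_camera(name): name is "scene" or "top" or "wrist"; returns the picture (420x560x3 uint8, red, green, blue); there is no depth.
- get_calibration(name): a dict with "mtx" (3x3 intrinsics, pixels), "extrinsics" (4x4, takes a point from camera to world coordinates); the wrist camera has in their place "hand_eye" (4x4, takes a point from camera to tool coordinates, whose origin is the TCP and whose axes are the flange's). Camera axes: x right, y up, looking along -z (the intrinsics and any distortion apply to the point x, -y, -z); pixel columns grow to the right and rows downward; lengths in m; the calibration is good to about 2 mm. A picture is of the moment at which its call begins: read the wrist's pose just before it. get_calibration takes no time and is no camera call.
- ticket.sign_off(): hands the job in, once; it reports no verdict.
Trained networks look in the newest picture that a camera, given by its name, has taken for a name from the list of things; names that differ only in an ending like _2 or _b are one class to them, and where a whole thing is asked for, a point or a joint stands for the part that bears it (a point fixed in the world has none). Each returns a list of dicts, best first, with "p" (0 to 1); they miss things now and then, are a little off and sometimes report something else, mostly with a low value. They report only what shows in the picture. A call takes as long as a camera call. They do not tell look-alikes from the thing itself.
- search_frame(camera, query): "centre" ([column, row] in pixels, amid what is visible of it).
- cut_out(camera, query): "pixels" (420x560 bool, what is visible of it) and "centre" ([column, row] in pixels, amid what is visible of it).
- pinpoint(camera, query): "centre" ([column, row] in pixels: a listed point, or the origin of a listed thing).
The state is a dict: "time": time; "qpos": joint angles; "dq": joint speeds; "joint_efforts": joint torques, N m; "eef_pos": TCP position; "tcp_rot": TCP orientation; "contact_force": force on the tool from outside, world axes, zero at the start; "wrist_torque": the same for the moment, N m; "opening": opening from 0.0 (shut) to 1.0 (fully open).
Only numpy, scipy, OpenCV 4.12 (cv2) and the standard library are available. Lean on these libraries where they do the work, as an engineer would, in place of code of your own. Each camera call takes 0.05 s, during which the arm holds its last target.

## Working session

There is one attempt and no reset: what is moved stays moved. The work goes in short steps, Python scripts to look and compute and a tool call to move; the robot and the scene stay as the last step left them, time stands still between calls to the robot, and variables do not carry over. Pictures are saved under pics/ and viewed, and the job is handed in when it is done.

Besides the shell and the picture viewer there is one more tool, called after ">>>" in YAML: its name, and indented under it one key for each argument. move_arm: Moves the arm, as the interface text tells. Its arguments: {"type":"object","properties":{"plan":{"type":"array","items":{"type":"array","items":{"type":"array","items":{"type":"number"}}}},"force":{"type":"number"}},"required":["plan"]}

```bash
ls; mkdir -p pics; python3 - <<'E'
from plant import *
import cv2
s=get_state();print(s)
for n in("scene","top","wrist"):
    im=read_camera(n);cv2.imwrite(f"pics/{n}0.png",im[:,:,::-1])
    print(n,get_calibration(n))
    for q in("nut_0_mid","sleeve_0_mid","gate_tab","gate_mouth","tray"):
        try:
            for r in pinpoint(n,q): print(n,q,r)
        except Exception as e: print(n,q,e)
print(get_state()["time"])
E
```

```text
pics
{'time': 0.0, 'qpos': array([-1.33300277e+00,  2.87172902e-01,  1.57819781e+00, -2.19399658e-05,
        1.27860660e+00, -1.49995750e-01]), 'dq': array([ 6.85766022e-04,  4.17395261e-04,  3.13662051e-04,  1.41642499e-03,
       -9.10928817e-05,  2.79378515e-03]), 'joint_efforts': array([ 1.95426233e-03, -4.05980480e+01, -2.92623639e+01, -1.99525670e-05,
        5.83407222e-03, -4.02653015e-06]), 'eef_pos': array([ 0.25511231, -0.62421221,  0.22993109]), 'tcp_rot': array([ 9.81259941e-01,  1.92684994e-01, -6.28164334e-05, -1.19072348e-03]), 'contact_force': array([-0.28211509,  0.23518308, -0.17608988]), 'wrist_torque': array([ 0.05604189, -0.03466662, -0.03542825]), 'opening': 1.00007732778477}
scene {'mtx': array([[481.75049285,   0.        , 282.42157645],
       [  0.        , 481.75049285, 216.8709819 ],
       [  0.        ,   0.        ,   1.        ]]), 'extrinsics': array([[-0.87137986,  0.26744571, -0.41130273,  0.17211706],
       [-0.49051064, -0.45813801,  0.74128866,  0.80739691],
       [ 0.00982106,  0.84769237,  0.5303972 ,  0.60961655],
       [ 0.        ,  0. 
[... 967 characters left out ...]
6.2, 219.2], 'p': 0.5}
top gate_tab {'centre': [246.0, 235.7], 'p': 0.36}
top gate_mouth {'centre': [269.2, 238.0], 'p': 0.75}
top tray {'centre': [272.3, 238.1], 'p': 0.59}
wrist {'mtx': array([[366.69280623,   0.        , 278.76657317],
       [  0.        , 366.69280623, 205.28114578],
       [  0.        ,   0.        ,   1.        ]]), 'hand_eye': array([[-3.92405171e-04,  9.54011954e-01,  2.99768308e-01,
         7.54728814e-02],
       [ 9.99999920e-01,  3.51091054e-04,  1.91681627e-04,
         1.09056879e-03],
       [ 7.76205923e-05,  2.99768359e-01, -9.54012015e-01,
        -1.41953357e-01],
       [ 0.00000000e+00,  0.00000000e+00,  0.00000000e+00,
         1.00000000e+00]])}
0.9
```

View pics/top0.png

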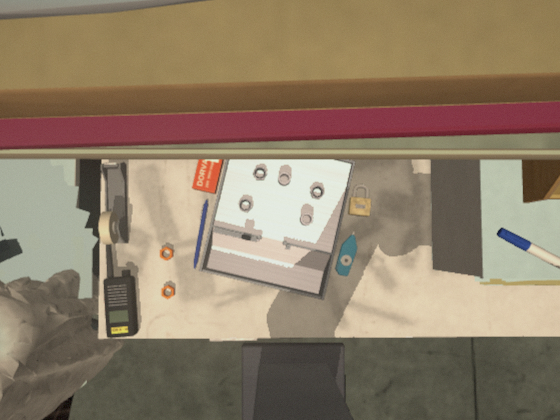

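View pics/scene0.png

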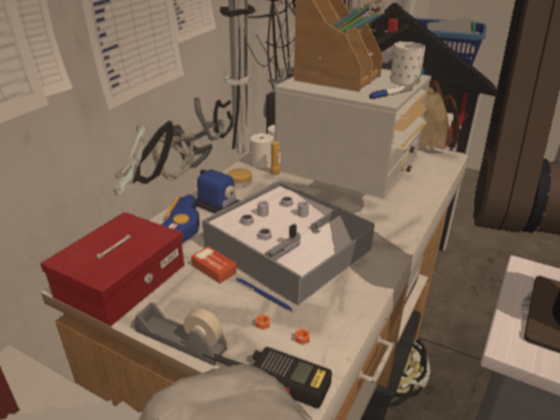

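```bash
python3 - <<'E'
import cv2
im=cv2.imread("pics/top0.png")[120:320,190:370]
cv2.imwrite("pics/top0c.png",cv2.resize(im,None,fx=3,fy=3,interpolation=cv2.INTER_CUBIC)[:600])
im=cv2.imread("pics/scene0.png")[130:320,200:400]
cv2.imwrite("pics/scene0c.png",cv2.resize(im,None,fx=3,fy=3,interpolation=cv2.INTER_CUBIC)[:600])
E
```

```text
(no output)
```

View pics/top0c.png

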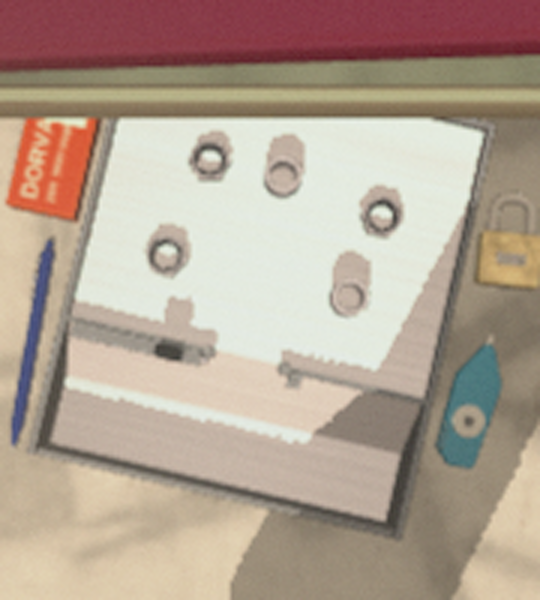

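View pics/scene0c.png

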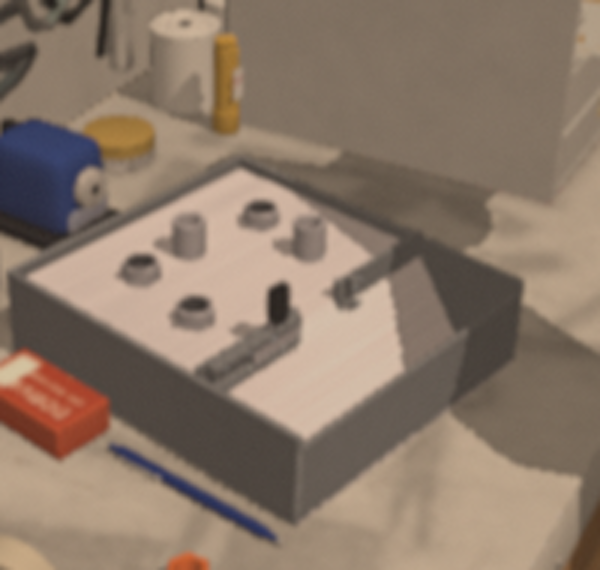

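The top view shows three steel nuts at about (260,173), (246,205) and (317,191), and two sleeves at about (285,178) and (306,218). The tab is at (246,237). Two orange look-alike nuts lie off the tray at (167,252) and (168,290), and I'm leaving those alone. Next I fit the tray pose.

```bash
cat > h.py <<'E'
import numpy as np,cv2,json
from scipy.spatial.transform import Rotation as R
from scipy.optimize import least_squares
from plant import *
def proj(P,K,E):
    c=np.linalg.inv(E)@np.r_[P,1]; return np.array([K[0,0]*c[0]/-c[2]+K[0,2],K[1,1]*-c[1]/-c[2]+K[1,2]])
def back(px,z,K,E):
    d=E[:3,:3]@np.array([(px[0]-K[0,2])/K[0,0],-(px[1]-K[1,2])/K[1,1],-1]); o=E[:3,3]
    return o+d*(z-o[2])/d[2]
def cal(n,st=None):
    c=get_calibration(n)
    if n!="wrist": return c["mtx"],c["extrinsics"]
    T=np.eye(4);T[:3,:3]=R.from_quat(st["tcp_rot"]).as_matrix();T[:3,3]=st["eef_pos"]
    return c["mtx"],T@c["hand_eye"]
def t2w(p,t): # tray->world
    c,s=np.cos(t[2]),np.sin(t[2]); p=np.asarray(p,float)
    return np.array([t[0]+c*p[0]-s*p[1],t[1]+s*p[0]+c*p[1],p[2]])
def w2t(P,t):
    c,s=np.cos(t[2]),np.sin(t[2]);d=P[0]-t[0],P[1]-t[1]
    return np.array([c*d[0]+s*d[1],-s*d[0]+c*d[1],P[2]])
E
cat > fit.py <<'E'
from h import *
K,E=cal("top")
f=lambda u,v:(190+u/3,120+v/3)
C=[((-.085,.12,.06),f(38,452)),((-.085,-.12,.06),f(402,535)),((0,.024,.075),f(208,350)),((0,-.024,.075),f(288,360)),((.18,-.12,.07),f(492,127))]
r=lambda t:np.concatenate([proj(t2w(p,t),K,E)-q for p,q in C])
b=None
for y in(-.25,.25):
    s=least_squares(r,[.5,.1,y],x_scale=[.1,.1,.1]); 
    if b is None or s.cost<b.cost:b=s
t=b.x;print(t,np.degrees(t[2]),b.fun.reshape(-1,2).round(1))
json.dump(list(t),open("tray.json","w"))
for n,q,z in[("nutA",(210,158),.067),("nutB",(168,255),.067),("nutC",(382,214),.067),("slv0",(284,175),.088),("slv1",(348,294),.088),("tab",(170,351),.1)]:
    P=back(f(*q),z,K,E);print(n,P.round(4),(w2t(P,t)*1000).round(1))
K,E=cal("scene")
for n,p in[("gm",(0,0,.06)),("c",(-.085,.12,.06)),("c2",(.18,.12,.07))]:print(n,proj(t2w(p,t),K,E))
s=get_state();a=R.from_quat(s["tcp_rot"]).as_matrix();print(a.round(3))
E
python3 fit.py
```

```text
[ 0.5263371   0.07115472 -0.22082442] -12.652307250973658 [[-2.  -0.6]
 [ 1.  -0.7]
 [ 0.8  0.2]
 [-0.7  2.5]
 [ 1.  -1.5]]
nutA [0.6534 0.095  0.067 ] [118.8  51.1  67. ]
nutB [0.592  0.1214 0.067 ] [53.  63.4 67. ]
nutC [ 0.6178 -0.0136  0.067 ] [107.8 -62.7  67. ]
slv0 [0.6397 0.0489 0.088 ] [115.5   3.1  88. ]
slv1 [0.5661 0.0097 0.088 ] [ 52.2 -51.2  88. ]
tab [0.5311 0.1184 0.1   ] [ -5.7  47.1 100. ]
gm [305.49355896 233.47077489]
c [299.17626089 279.22540249]
c2 [202.28846783 220.21911483]
[[ 0.926  0.378  0.   ]
 [ 0.378 -0.926 -0.   ]
 [ 0.     0.    -1.   ]]
```

```bash
cat >> h.py <<'E'
YAW=None
def rows(targets,yaw=None):
    """targets: list of world xyz; prints tool-frame shift + turn about each axis"""
    s=get_state();A=R.from_quat(s["tcp_rot"])
    if yaw is not None:
        x=np.array([np.cos(yaw),np.sin(yaw),0]);z=np.array([0,0,-1.]);B=R.from_matrix(np.c_[x,np.cross(z,x),z])
        print("turn",(A.inv()*B).as_rotvec(degrees=True).round(2))
    print("at",s["eef_pos"].round(4),"t",round(s["time"],2),"F",s["contact_force"].round(1),"op",round(s["opening"],3))
    for p in targets: print(A.inv().apply(np.asarray(p)-s["eef_pos"]).round(4))
def trows(targets,yawoff=0):
    t=json.load(open("tray.json"));print("tray at mm",(w2t(get_state()["eef_pos"],t)*1000).round(1))
    rows([t2w(np.asarray(p)/1000,t) for p in targets],t[2]+np.radians(yawoff))
E
python3 -c "
from h import *
rows([(.3,-.48,.3),(.36,-.33,.3),(.52,-.05,.28),(.575,.06,.2)],-.2208)"
```

```text
turn [ 0.   -0.   34.87]
at [ 0.2553 -0.6249  0.2314] t 0.9 F [-0.  -0.1  0.4] op 1.0
[ 0.0962 -0.1172 -0.0686]
[ 0.2085 -0.2334 -0.0687]
[ 0.4625 -0.4321 -0.0487]
[ 0.555  -0.5131  0.0313]
```

>>> move_arm:
  plan:
    - [[0,0,0,0.035,-0.045,-0.03,0.0],[0,0,0,0.08,-0.09,-0.06,0.0],[0,0,5,0.12,-0.14,-0.07,0.0],[0,0,10,0.165,-0.185,-0.07,0.0],[0,0,15,0.208,-0.23,-0.07,0.0]]
  force: 20

```text
time: 1.52
eef_pos: [0.3568, -0.343, 0.302]
tcp_rot: [0.998, 0.061, 0.001, 0.001]
contact_force: [1.8, 0.8, 0.0]
opening: -0.0
```

```bash
python3 -c "
from h import *
rows([(.52,-.05,.28),(.575,.06,.2)],-.2208)"
```

```text
turn [ 0.07 -0.07 19.67]
at [ 0.3568 -0.343   0.302 ] t 1.52 F [1.8 0.8 0. ] op -0.0
[ 0.1978 -0.2709  0.0218]
[ 0.2657 -0.3735  0.1018]
```

>>> move_arm:
  plan:
    - [[0,0,4,0.035,-0.05,0.0,0.0],[0,0,8,0.07,-0.1,0.0,0.0],[0,0,12,0.105,-0.15,0.0,0.0],[0,0,16,0.14,-0.2,0.0,0.0],[0,0,19.7,0.175,-0.25,0.01,0.0]]

```text
time: 2.15
eef_pos: [0.5011, -0.0718, 0.2932]
tcp_rot: [0.994, -0.111, 0.002, 0.001]
contact_force: [1.0, -0.7, 0.4]
opening: -0.003
```

```bash
python3 -c "
from h import *
rows([(.575,.06,.2)],-.2208)"
```

```text
turn [ 0.09 -0.29 -0.15]
at [ 0.5011 -0.0718  0.2932] t 2.15 F [ 1.  -0.7  0.4] op -0.003
[ 0.0423 -0.145   0.0932]
```

>>> move_arm:
  plan:
    - [[0,0,0,0.015,-0.048,0.03,0.0],[0,0,0,0.03,-0.097,0.06,0.0],[0,0,0,0.042,-0.145,0.093,0.0],[0,0,0,0.042,-0.145,0.093,0.0],[0,0,0,0.042,-0.145,0.093,0.0]]

```text
time: 2.78
eef_pos: [0.5748, 0.0598, 0.2007]
tcp_rot: [0.994, -0.111, 0.003, 0.001]
contact_force: [-0.1, -0.5, -0.2]
opening: -0.004
```

```bash
python3 - <<'E'
from h import *
s=get_state();im=read_camera("wrist");cv2.imwrite("pics/w1.png",im[:,:,::-1])
import pickle
K,E=cal("wrist",s);pickle.dump((K,E),open("w1.pkl","wb"))
t=json.load(open("tray.json"))
print(s["eef_pos"],s["time"])
for q,z in(("nut_0_mid",.067),("sleeve_0_mid",.074),("gate_tab",.093),("gate_mouth",.06)):
    for r in pinpoint("wrist",q): print(q,r,(w2t(back(r["centre"],z,K,E),t)*1000).round(1))
for p in[(0,.024,.075),(0,-.024,.075),(.18,.12,.07),(.18,-.12,.07),(-.085,.12,.06),(-.085,-.12,.06)]: print(p,proj(t2w(p,t),K,E).round(0))
E
```

```text
[0.57483673 0.05979223 0.20071035] 2.775
nut_0_mid {'centre': [204.7, 105.4], 'p': 0.84} [116.4  51.4  67. ]
sleeve_0_mid {'centre': [347.6, 195.0], 'p': 0.7} [ 50.4 -54.7  74. ]
gate_tab {'centre': [214.9, 278.8], 'p': 0.92} [-10.1  46.5  93. ]
gate_mouth {'centre': [274.0, 249.2], 'p': 0.75} [-0.4  1.9 60. ]
(0, 0.024, 0.075) [246. 256.]
(0, -0.024, 0.075) [306. 256.]
(0.18, 0.12, 0.07) [95.  7.]
(0.18, -0.12, 0.07) [454.   6.]
(-0.085, 0.12, 0.06) [144. 336.]
(-0.085, -0.12, 0.06) [409. 335.]
```

View pics/w1.png

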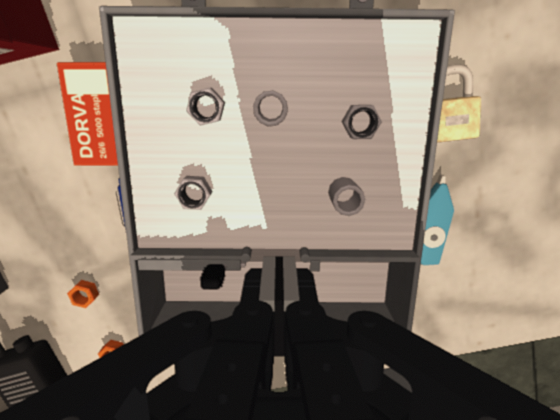

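The wrist view shows the nuts at (206,105), (193,192) and (361,121), the sleeves at (271,107) and (347,195), the tab at (213,276) and the posts near (246,252) and (304,252). I'm refining from this picture.

```bash
python3 - <<'E'
import cv2
im=cv2.imread("pics/w1.png")
cv2.imwrite("pics/w1a.png",cv2.resize(im[70:330,90:450],None,fx=2.2,fy=2.2,interpolation=cv2.INTER_CUBIC))
E
```

```text
(no output)
```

View pics/w1a.png

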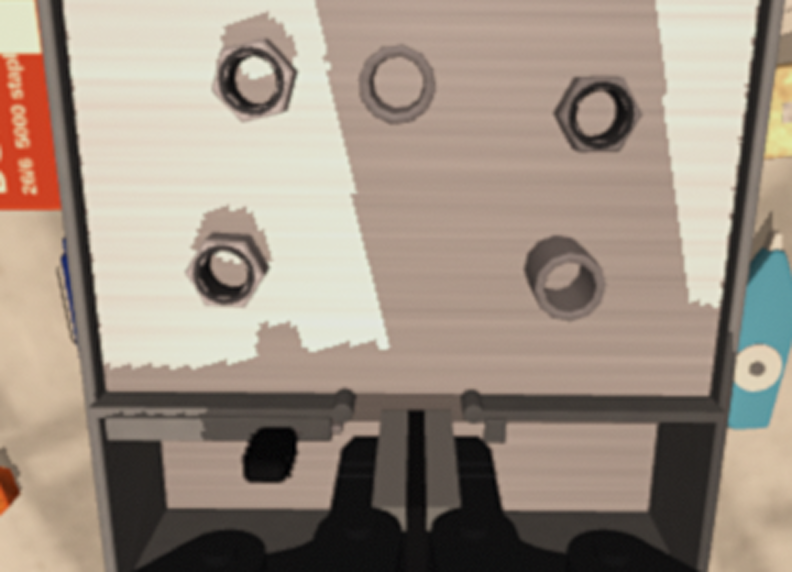

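```bash
cat > fit2.py <<'E'
from h import *
import pickle
K,E=pickle.load(open("w1.pkl","rb"))
f=lambda u,v:(90+u/2.2,70+v/2.2)
C=[((-.002,.024,.075),f(343,408)),((-.002,-.024,.075),f(473,408)),((.18,.12,.07),(100,12)),((.18,-.12,.07),(454,11)),((-.002,.12,.07),f(91,409)),((-.002,-.12,.07),f(725,411))]
t0=json.load(open("tray.json"))
s=least_squares(lambda t:np.concatenate([proj(t2w(p,t),K,E)-q for p,q in C]),t0,x_scale=[.1,.1,.1])
t=s.x;print(t,np.degrees(t[2]),s.fun.reshape(-1,2).round(1))
json.dump(list(t),open("tray.json","w"))
for n,q,z in[("nutA",(255,79),.074),("nutB",(228,269),.074),("nutC",(598,113),.074),("slv0",(397,84),.088),("slv1top",(569,283),.088),("tabtop",(270,463),.1075)]:
    print(n,(w2t(back(f(*q),z,K,E),t)*1000).round(1))
E
python3 fit2.py
```

```text
[ 0.52527109  0.07144517 -0.22665998] -12.986660368294604 [[ 0.2  4.4]
 [ 1.   4.5]
 [-3.3 -4.3]
 [ 1.6 -1.8]
 [-2.7  1. ]
 [ 3.6  0.7]]
nutA [117.1  49.8  74. ]
nutB [53.7 62.6 74. ]
nutC [106.7 -61.4  74. ]
slv0 [116.2   3.9  88. ]
slv1top [ 53.  -52.5  88. ]
tabtop [ -2.7  45.3 107.5]
```

```bash
python3 -c "
from h import *
trows([(54,95,130),(54,95,65),(54,45,65)])"
```

```text
tray at mm [ 51.4  -1.  201.7]
turn [ 0.07 -0.44  0.09]
at [0.5751 0.0589 0.2017] t 3.02 F [ 0.3  0.2 -0.8] op 0.0
[ 0.0022 -0.0961  0.0716]
[ 0.0017 -0.0962  0.1366]
[ 0.0017 -0.0462  0.1367]
```

>>> move_arm:
  plan:
    - [[0,-0.4,0,0.001,-0.048,0.03,0],[0,-0.4,0,0.002,-0.096,0.07,0],[0,-0.4,0,0.002,-0.096,0.1,0],[0,-0.4,0,0.002,-0.096,0.12,0],[0,-0.4,0,0.002,-0.096,0.131,0]]

```text
time: 3.65
eef_pos: [0.5994, 0.1509, 0.0701]
tcp_rot: [0.994, -0.113, 0.0, 0.001]
contact_force: [-0.5, -1.1, -0.1]
opening: -0.001
```

```bash
cat > look.py <<'E'
from h import *
import sys,pickle
n=sys.argv[1]
s=get_state();im=read_camera("wrist");cv2.imwrite(f"pics/{n}.png",im[:,:,::-1])
K,E=cal("wrist",s);pickle.dump((K,E,s),open(n+".pkl","wb"))
t=json.load(open("tray.json"))
for q,z in(("nut_0_mid",.067),("sleeve_0_mid",.074)):
    for r in pinpoint("wrist",q):
        if r["p"]>.15: print(q,r,(w2t(back(r["centre"],z,K,E),t)*1000).round(1))
trows([])
E
python3 look.py w2
```

```text
tray at mm [54.7 94.2 71.1]
turn [ 0.06 -0.07  0.02]
at [0.5998 0.151  0.0711] t 3.8 F [-1.   0.4 -0.4] op -0.003
```

View pics/w2.png

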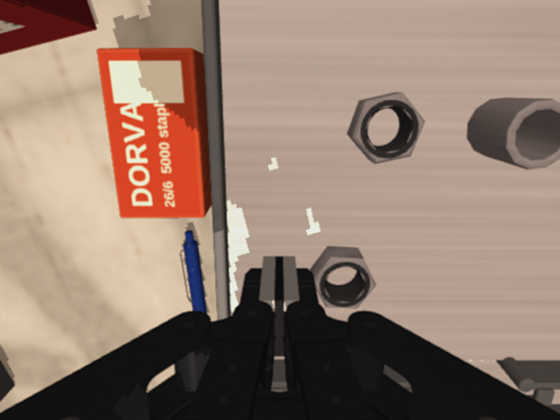

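```bash
cat > px.py <<'E'
from h import *
import sys,pickle
# px.py name u v z ...
K,E,s=pickle.load(open(sys.argv[1]+".pkl","rb"));t=json.load(open("tray.json"))
a=list(map(float,sys.argv[2:]))
for i in range(0,len(a),3): print(a[i:i+3],(w2t(back(a[i:i+2],a[i+2]/1000,K,E),t)*1000).round(1))
T=s["eef_pos"];print("tcp px",proj(T,K,E).round(0),proj(T+R.from_quat(s["tcp_rot"]).apply([.011,0,0]),K,E).round(0))
E
python3 px.py w2 343 282 74 389 128 74 540 134 88
python3 -c "
from h import *
trows([(54,88,65),(54,20,65)])"
```

```text
[343.0, 282.0, 74.0] [53.3 65.4 74. ]
[389.0, 128.0, 74.0] [117.2  51.7  74. ]
[540.0, 134.0, 88.0] [116.6   5.2  88. ]
tcp px [275. 275.] [275. 252.]
tray at mm [54.7 94.2 71.1]
turn [ 0.06 -0.07  0.02]
at [0.5998 0.151  0.0711] t 3.8 F [-1.   0.4 -0.4] op -0.003
[-0.0008  0.0062  0.0061]
[-0.0008  0.0742  0.0062]
```

```bash
python3 - <<'E'
s=open("h.py").read()
s=s.replace('return c["mtx"],T@c["hand_eye"]','H=c["hand_eye"].copy();H[:3,3]+=[.002,-.0017,0];return c["mtx"],T@H')
open("h.py","w").write(s)
from h import *
t=json.load(open("tray.json"))
o=t2w([.002,.0017,0],t); json.dump([o[0],o[1],t[2]],open("tray.json","w"))
trows([(53,88,65),(53,20,65)])
E
```

```text
tray at mm [52.7 92.5 71.1]
turn [ 0.06 -0.07  0.02]
at [0.5998 0.151  0.0711] t 3.8 F [-1.   0.4 -0.4] op -0.003
[0.0002 0.0045 0.0061]
[0.0002 0.0725 0.0062]
```

>>> move_arm:
  plan:
    - [[0,0,0,0.0005,0.002,0.006,0],[0,0,0,0.0005,0.012,0.006,0],[0,0,0,0.0005,0.022,0.006,0],[0,0,0,0.0005,0.032,0.006,0],[0,0,0,0.0005,0.042,0.006,0]]

```text
time: 4.42
eef_pos: [0.5911, 0.1092, 0.0658]
tcp_rot: [0.994, -0.113, 0.001, 0.0]
contact_force: [0.1, 1.2, 2.0]
opening: -0.001
```

```bash
python3 look.py w3
```

```text
sleeve_0_mid {'centre': [528.0, 291.0], 'p': 0.68} [ 52.7 -52.7  74. ]
tray at mm [53.  49.7 64.9]
turn [ 0.09 -0.03 -0.03]
at [0.5905 0.1091 0.0649] t 4.58 F [-0.3  0.2 -0.4] op -0.0
```

View pics/w3.png

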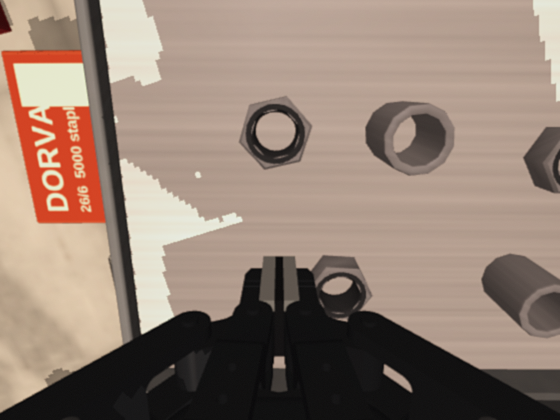

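```bash
python3 px.py w3 342 291 74; python3 -c "
from h import *
trows([(53,25,65),(50,24,65)])"
```

```text
[342.0, 291.0, 74.0] [52.8 24.1 74. ]
tcp px [279. 279.] [279. 256.]
tray at mm [53.  49.7 64.9]
turn [ 0.09 -0.03 -0.03]
at [0.5905 0.1091 0.0649] t 4.58 F [-0.3  0.2 -0.4] op -0.0
[-0.      0.0247 -0.    ]
[-0.003   0.0257 -0.    ]
```

>>> move_arm:
  plan:
    - [[0,0,0,0,0.009,0,0],[0,0,0,0,0.017,0,0],[0,0,0,0,0.0245,0,0],[0,0,0,0,0.0245,0,0],[0,0,0,0,0.018,0,0]]

```text
time: 5.2
eef_pos: [0.5863, 0.0915, 0.0648]
tcp_rot: [0.994, -0.114, 0.0, 0.001]
contact_force: [-0.4, -0.5, 0.2]
opening: -0.003
```

```bash
python3 -c "
from h import *
trows([(53,33,100),(85,0,100),(85,0,65)])"
```

```text
tray at mm [53.  31.5 64.8]
turn [ 0.09 -0.01 -0.08]
at [0.5863 0.0915 0.0648] t 5.2 F [-0.4 -0.5  0.2] op -0.003
[ 0.     -0.0014 -0.0352]
[ 0.0321  0.0316 -0.0351]
[ 0.0321  0.0315 -0.0001]
```

>>> move_arm:
  plan:
    - [[0,0,0,0,0,-0.02,0],[0,0,0,0,0,-0.04,0],[0,0,0,0.016,0.016,-0.04,0],[0,0,0,0.031,0.0315,-0.04,0],[0,0,0,0.031,0.0315,-0.04,0]]

```text
time: 5.82
eef_pos: [0.6102, 0.0517, 0.1046]
tcp_rot: [0.993, -0.115, -0.0, 0.001]
contact_force: [0.1, 0.3, 0.0]
opening: -0.005
```

```bash
python3 look.py w4
```

```text
nut_0_mid {'centre': [171.9, 186.7], 'p': 0.65} [117.2  52.1  67. ]
nut_0_mid {'centre': [273.1, 236.3], 'p': 0.23} [89.9  1.3 67. ]
sleeve_0_mid {'centre': [375.6, 304.8], 'p': 0.71} [ 52.7 -53.8  74. ]
tray at mm [ 83.4  -0.3 104. ]
turn [ 0.1   0.1  -0.12]
at [0.6088 0.0536 0.104 ] t 5.97 F [ 0.6  0.1 -0.8] op -0.003
```

View pics/w4.png

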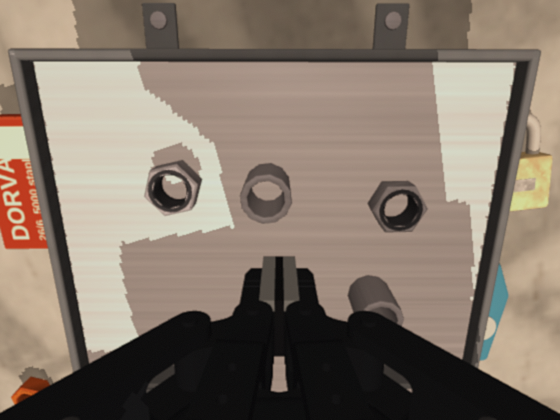

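>>> move_arm:
  plan:
    - [[0,0,0,0,0,0.02,0],[0,0,0,0,0,0.039,0],[0,0,0,0,0,0.039,0],[0,0,0,-0.009,0,0.039,0],[0,0,0,-0.018,0,0.039,0]]

```text
time: 6.6
eef_pos: [0.5906, 0.0579, 0.0652]
tcp_rot: [0.993, -0.114, -0.001, 0.001]
contact_force: [-0.5, -0.3, -0.6]
opening: 0.0
```

```bash
cat > sc.py <<'E'
from h import *
import sys
im=read_camera("scene");t=json.load(open("tray.json"));K,E=cal("scene")
c=cv2.resize(im[150:300,190:390,::-1],None,fx=4,fy=4,interpolation=cv2.INTER_CUBIC)
cv2.imwrite(f"pics/{sys.argv[1]}.png",c)
a=list(map(float,sys.argv[2:]))
for i in range(0,len(a),3):
    p=proj(t2w(np.array(a[i:i+3])/1000,t),K,E);print(a[i:i+3],((p-[190,150])*4).round(0))
trows([])
E
python3 sc.py s1 0 0 60 0 20 75 0 -20 75 -8.6 48 93 50 0 67
```

```text
[0.0, 0.0, 60.0] [458. 335.]
[0.0, 20.0, 75.0] [434. 326.]
[0.0, -20.0, 75.0] [485. 294.]
[-8.6, 48.0, 93.0] [410. 325.]
[50.0, 0.0, 67.0] [386. 287.]
tray at mm [63.5 -0.1 65. ]
turn [ 0.11  0.19 -0.09]
at [0.5894 0.0583 0.065 ] t 6.65 F [-0.3 -0.4 -0.9] op -0.0
```

View pics/s1.png

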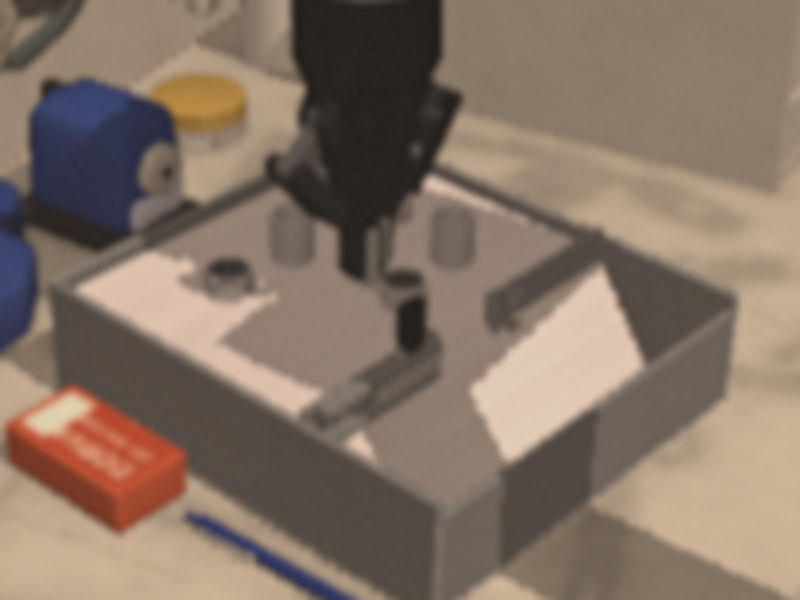

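>>> move_arm:
  plan:
    - [[0,0,0,-0.009,0,0,0],[0,0,0,-0.018,0,0,0],[0,0,0,-0.027,0,0,0],[0,0,0,-0.036,0,0,0],[0,0,0,-0.043,0,0,0]]

```text
time: 7.28
eef_pos: [0.5469, 0.0682, 0.0651]
tcp_rot: [0.993, -0.114, -0.002, 0.001]
contact_force: [0.6, -0.0, 1.0]
opening: -0.004
```

```bash
python3 sc.py s2 0 0 60
```

```text
[0.0, 0.0, 60.0] [458. 335.]
tray at mm [19.   0.  64.9]
turn [ 0.11  0.27 -0.08]
at [0.5461 0.0684 0.0649] t 7.33 F [-0.4 -0.  -0.2] op -0.001
```

View pics/s2.png

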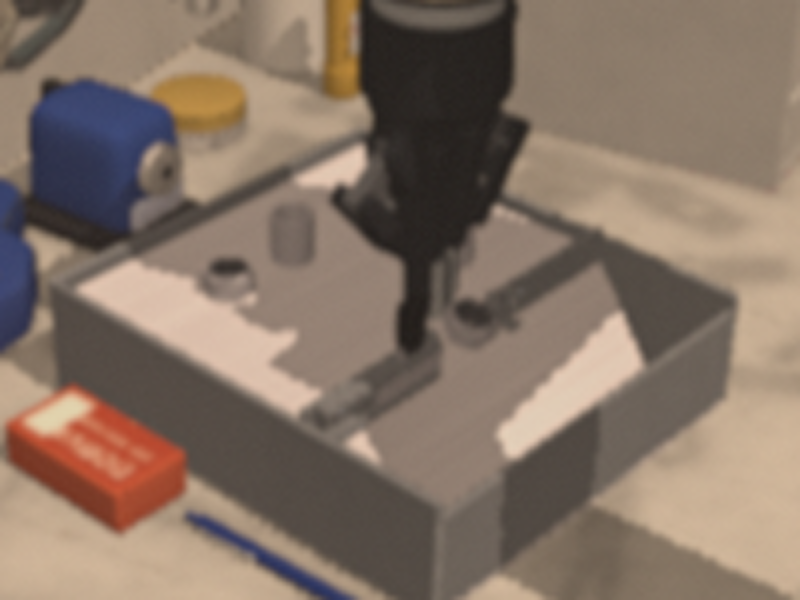

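>>> move_arm:
  plan:
    - [[0,0,0,-0.006,0,0,0],[0,0,0,-0.011,0,0,0],[0,0,0,-0.011,0,0,0],[0,0,0,-0.011,0,0,0],[0,0,0,0.0,0,0,0]]

```text
time: 7.95
eef_pos: [0.5461, 0.0684, 0.0648]
tcp_rot: [0.994, -0.114, -0.003, 0.001]
contact_force: [0.2, 0.7, 0.5]
opening: 0.0
```

```bash
python3 sc.py s3 0 0 60
```

```text
[0.0, 0.0, 60.0] [458. 335.]
tray at mm [21.1 -0.  65.3]
turn [ 0.1   0.12 -0.09]
at [0.5482 0.0679 0.0653] t 8.0 F [ 0.3 -0.6  0.5] op -0.001
```

View pics/s3.png

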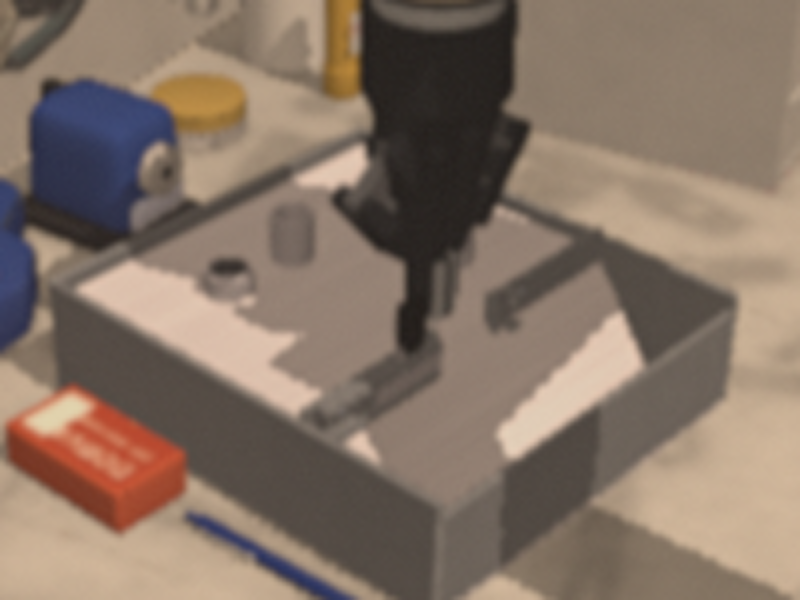

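```bash
python3 -c "
from h import *
trows([(21,0,110),(85,32,110),(144,63.3,110),(144,63.3,65)],23.7)"
```

```text
tray at mm [21.1 -0.  65.3]
turn [  0.07   0.14 -23.79]
at [0.5482 0.0679 0.0653] t 8.0 F [ 0.3 -0.6  0.5] op -0.001
[-0.0002  0.     -0.0447]
[ 0.0637 -0.0321 -0.0448]
[ 0.1227 -0.0635 -0.045 ]
[ 0.1228 -0.0635 -0.    ]
```

>>> move_arm:
  plan:
    - [[0,0,0,0,0,-0.045,0],[0,0,-8,0.04,-0.02,-0.045,0],[0,0,-16,0.08,-0.042,-0.045,0],[0,0,-23.8,0.123,-0.0635,-0.045,0],[0,0,-23.8,0.123,-0.0635,-0.035,0]]

```text
time: 8.62
eef_pos: [0.6861, 0.1021, 0.1006]
tcp_rot: [0.996, 0.094, 0.001, 0.001]
contact_force: [-0.0, 0.2, -0.1]
opening: -0.001
```

```bash
python3 look.py w5; python3 -c "
from h import *
trows([(144,63.3,65),(70,31,65)],23.7)"
```

```text
tray at mm [142.8  62.7  98. ]
turn [ 0.08  0.37 23.65]
at [0.6809 0.1017 0.098 ] t 8.78 F [-0.4 -0.6 -0.7] op -0.002
tray at mm [142.8  62.7  98. ]
turn [ 0.    0.38 -0.05]
at [0.6809 0.1017 0.098 ] t 8.78 F [-0.4 -0.6 -0.7] op -0.002
[ 0.0015 -0.      0.033 ]
[-0.0792 -0.0001  0.0336]
```

View pics/w5.png

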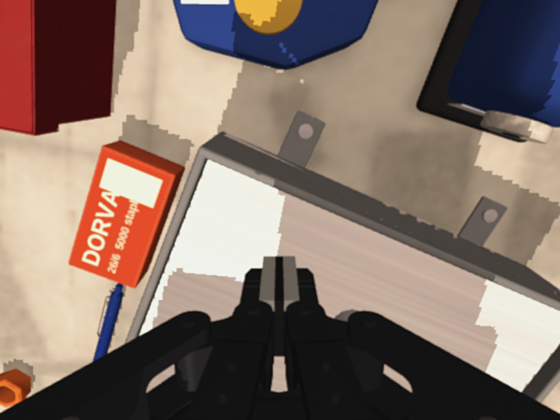

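>>> move_arm:
  plan:
    - [[0,0.3,0,0.001,0,0.018,0],[0,0.3,0,0.001,0,0.033,0],[0,0.3,0,0.001,0,0.033,0],[0,0.3,0,-0.008,0,0.033,0],[0,0.3,0,-0.017,0,0.033,0]]

```text
time: 9.4
eef_pos: [0.6638, 0.0984, 0.0659]
tcp_rot: [0.996, 0.093, -0.0, 0.0]
contact_force: [0.5, 0.0, 0.1]
opening: -0.001
```

>>> move_arm:
  plan:
    - [[0,0,0,-0.009,0,0,0],[0,0,0,-0.018,0,0,0],[0,0,0,-0.027,0,0,0],[0,0,0,-0.036,0,0,0],[0,0,0,-0.043,0,0,0]]

```text
time: 10.02
eef_pos: [0.6209, 0.0903, 0.0659]
tcp_rot: [0.996, 0.093, -0.0, 0.0]
contact_force: [0.5, 0.4, -0.1]
opening: 0.002
```

```bash
python3 sc.py s4 0 0 60 60 26 67 56 24.6 67; python3 -c "
from h import *
trows([(9,3,65)],23.7)"
```

```text
[0.0, 0.0, 60.0] [458. 335.]
[60.0, 26.0, 67.0] [338. 299.]
[56.0, 24.6, 67.0] [345. 301.]
tray at mm [86.2 38.  65.6]
turn [ 0.03  0.09 23.66]
at [0.6201 0.0903 0.0656] t 10.07 F [-1.   0.9  0.3] op 0.001
tray at mm [86.2 38.  65.6]
turn [ 0.01  0.1  -0.04]
at [0.6201 0.0903 0.0656] t 10.07 F [-1.   0.9  0.3] op 0.001
[-0.0847  0.0011  0.0008]
```

View pics/s4.png

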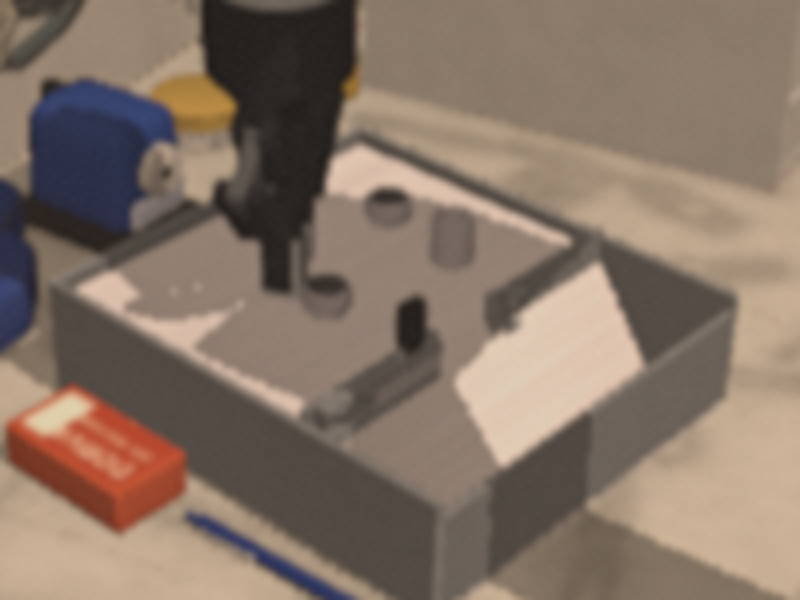

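>>> move_arm:
  plan:
    - [[0,0,0,-0.009,0,0,0],[0,0,0,-0.018,0,0,0],[0,0,0,-0.027,0,0,0],[0,0,0,-0.036,0,0,0],[0,0,0,-0.043,0,0,0]]

```text
time: 10.7
eef_pos: [0.5772, 0.0823, 0.0657]
tcp_rot: [0.996, 0.093, -0.001, 0.0]
contact_force: [0.1, 0.6, -0.0]
opening: 0.003
```

```bash
python3 sc.py s5 0 0 60 23 10 67; python3 -c "
from h import *
trows([(9,3,65)],23.7)"
```

```text
[0.0, 0.0, 60.0] [458. 335.]
[23.0, 10.0, 67.0] [412. 314.]
tray at mm [45.5 20.3 65.5]
turn [ 0.03  0.16 23.66]
at [0.5765 0.0822 0.0655] t 10.75 F [-0.2 -0.4  0.3] op -0.001
tray at mm [45.5 20.3 65.5]
turn [-0.    0.17 -0.04]
at [0.5765 0.0822 0.0655] t 10.75 F [-0.2 -0.4  0.3] op -0.001
[-0.0403  0.0012  0.0006]
```

View pics/s5.png

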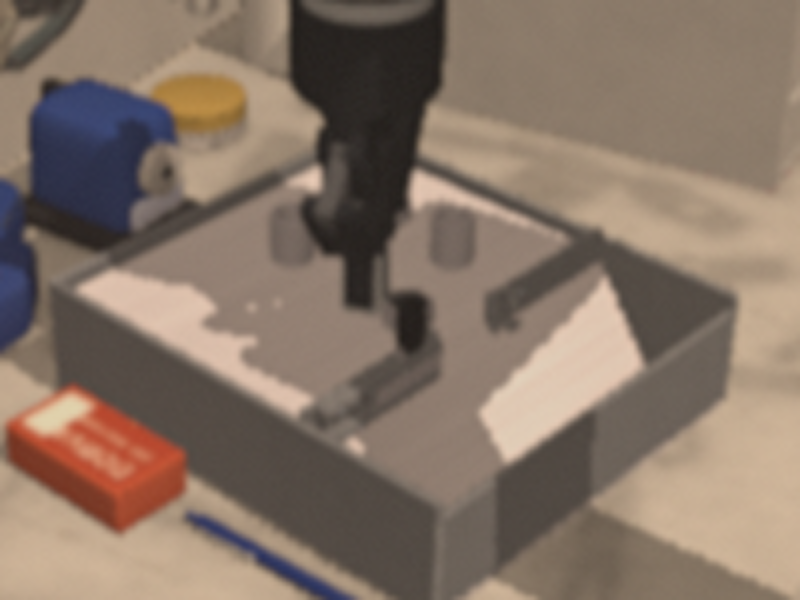

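>>> move_arm:
  plan:
    - [[0,0,0,-0.008,0,0,0],[0,0,0,-0.016,0,0,0],[0,0,0,-0.024,0,0,0],[0,0,0,-0.026,0,0,0],[0,0,0,-0.026,0,0,0]]

```text
time: 11.38
eef_pos: [0.5508, 0.0774, 0.0656]
tcp_rot: [0.996, 0.093, -0.001, 0.0]
contact_force: [0.4, -0.7, -1.0]
opening: 0.002
```

```bash
python3 sc.py s6 0 0 60 23 10 67; python3 -c "
from h import *
trows([(9,3,65)],23.7)"
```

```text
[0.0, 0.0, 60.0] [458. 335.]
[23.0, 10.0, 67.0] [412. 314.]
tray at mm [21.7  9.9 65.7]
turn [ 0.03  0.15 23.65]
at [0.551  0.0774 0.0657] t 11.43 F [ 0.4 -0.1  0.6] op 0.0
tray at mm [21.7  9.9 65.7]
turn [-0.    0.16 -0.05]
at [0.551  0.0774 0.0657] t 11.43 F [ 0.4 -0.1  0.6] op 0.0
[-0.0144  0.0012  0.0007]
```

View pics/s6.png

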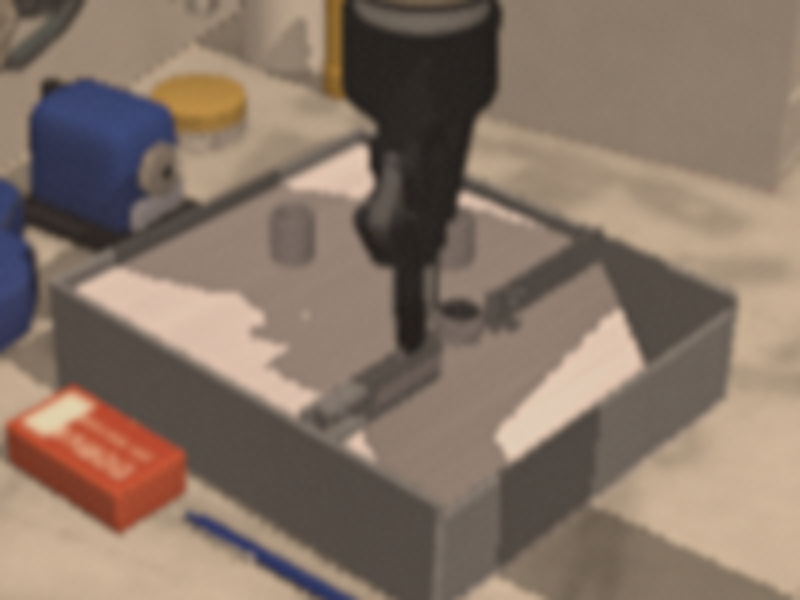

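```bash
python3 -c "
from h import *
K,E=cal('scene');t=json.load(open('tray.json'))
for u,v in((462,312),(460,310)): print((w2t(back((190+u/4,150+v/4),.074,K,E),t)*1000).round(1))
"
```

```text
[-1.2 -0.7 74. ]
[ 0.8 -1.4 74. ]
```

>>> move_arm:
  plan:
    - [[0,0,0,-0.006,-0.002,0,0],[0,0,0,-0.0125,-0.004,0,0],[0,0,0,-0.0125,-0.004,0,0],[0,0,0,-0.0125,-0.004,0,0],[0,0,0,0.0,0,0,0]]

```text
time: 12.05
eef_pos: [0.5509, 0.0775, 0.0656]
tcp_rot: [0.996, 0.093, -0.002, 0.0]
contact_force: [-0.1, 0.5, -0.2]
opening: -0.001
```

```bash
python3 sc.py s7 0 0 60; python3 -c "
from h import *
trows([(21,10,110)],35)"
```

```text
[0.0, 0.0, 60.0] [458. 335.]
tray at mm [24.2 10.  66.3]
turn [ 4.000e-02 -2.000e-02  2.364e+01]
at [0.5535 0.077  0.0663] t 12.1 F [ 0.6 -0.6  0.6] op 0.002
tray at mm [24.2 10.  66.3]
turn [ 4.000e-02 -1.000e-02 -1.136e+01]
at [0.5535 0.077  0.0663] t 12.1 F [ 0.6 -0.6  0.6] op 0.002
[-0.003  -0.0012 -0.0437]
```

View pics/s7.png

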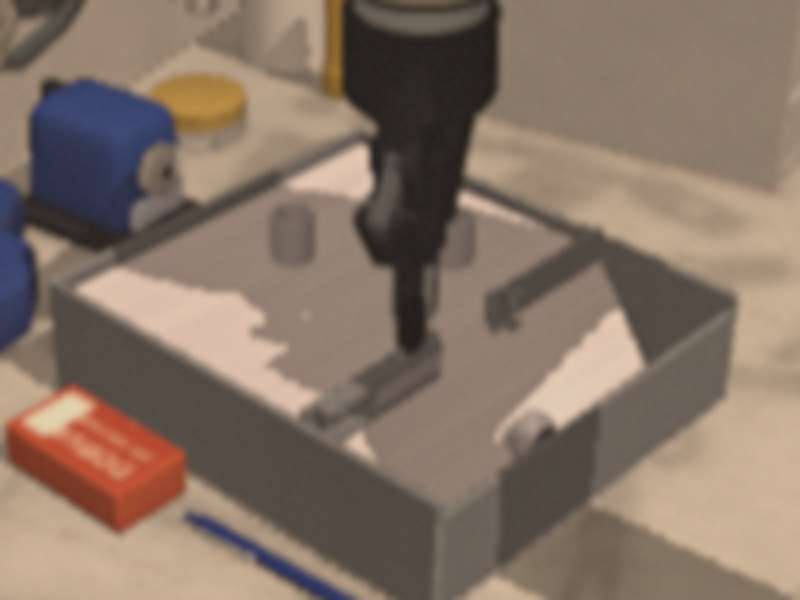

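```bash
python3 -c "
from h import *
trows([(24,10,112),(125,-87,112),(125,-87,65)],35)"; python3 - <<'E'
E
python3 px.py w4 401 208 74 267 196 88
```

```text
tray at mm [24.2 10.  66.3]
turn [ 4.000e-02 -1.000e-02 -1.136e+01]
at [0.5535 0.077  0.0663] t 12.1 F [ 0.6 -0.6  0.6] op 0.002
[-0.0002 -0.     -0.0457]
[ 0.0534  0.1293 -0.0456]
[0.0534 0.1293 0.0014]
[401.0, 208.0, 74.0] [107.5 -62.2  74. ]
[267.0, 196.0, 88.0] [118.1   3.5  88. ]
tcp px [279. 279.] [279. 256.]
```

>>> move_arm:
  plan:
    - [[0,0,0,0,0,-0.046,0],[0,0,-4,0.018,0.043,-0.046,0],[0,0,-8,0.036,0.086,-0.046,0],[0,0,-11.4,0.0535,0.13,-0.046,0],[0,0,-11.4,0.0535,0.13,-0.04,0]]

```text
time: 12.72
eef_pos: [0.6328, -0.0442, 0.1073]
tcp_rot: [0.982, 0.189, 0.002, 0.001]
contact_force: [0.3, -0.5, -0.0]
opening: -0.001
```

```bash
python3 look.py w6; python3 -c "
from h import *
trows([(125,-87,65),(93.3,-41.6,65)],35)"
```

```text
nut_0_mid {'centre': [49.9, 333.1], 'p': 0.85} [  4.9 -13.1  67. ]
tray at mm [124.5 -87.2 105.3]
turn [-2.000e-02  1.100e-01  3.502e+01]
at [ 0.6293 -0.0403  0.1053] t 12.88 F [-0.  -1.8 -0.3] op -0.001
tray at mm [124.5 -87.2 105.3]
turn [-0.05  0.1   0.02]
at [ 0.6293 -0.0403  0.1053] t 12.88 F [-0.  -1.8 -0.3] op -0.001
[0.0006 0.0001 0.0403]
[ 0.0007 -0.0553  0.0403]
```

View pics/w6.png

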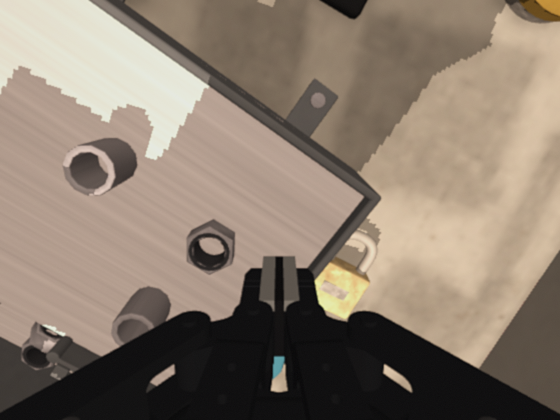

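```bash
python3 px.py w6 211 251 74 47 347 67 47 347 20 47 347 11 ; python3 sc.py s8; python3 - <<'E'
import cv2
im=cv2.imread("pics/w6.png")
cv2.imwrite("pics/w6a.png",cv2.resize(im[270:400,0:180],None,fx=4,fy=4,interpolation=cv2.INTER_CUBIC))
E
```

```text
[211.0, 251.0, 74.0] [106.3 -62.1  74. ]
[47.0, 347.0, 67.0] [ -5.  -15.7  67. ]
[47.0, 347.0, 20.0] [-55.6  -8.1  20. ]
[47.0, 347.0, 11.0] [-65.3  -6.6  11. ]
tcp px [280. 278.] [280. 255.]
tray at mm [124.4 -86.9 105.6]
turn [-0.    0.08 35.06]
at [ 0.6293 -0.04    0.1056] t 12.93 F [-0.7  0.7  0. ] op -0.002
```

View pics/w6a.png

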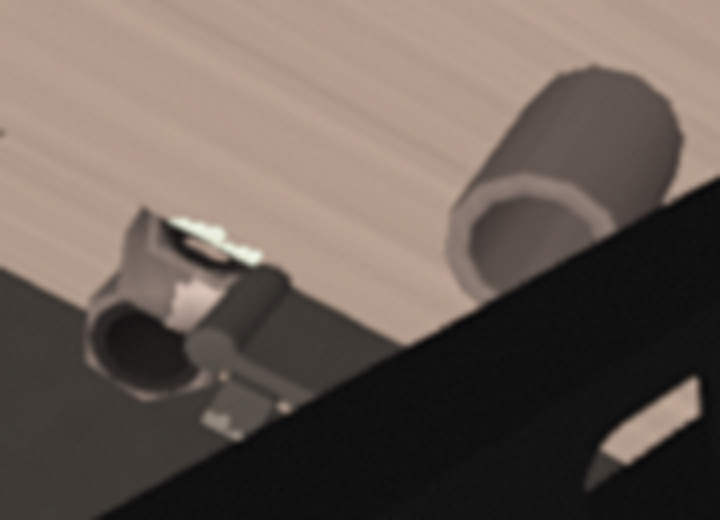

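View pics/s8.png

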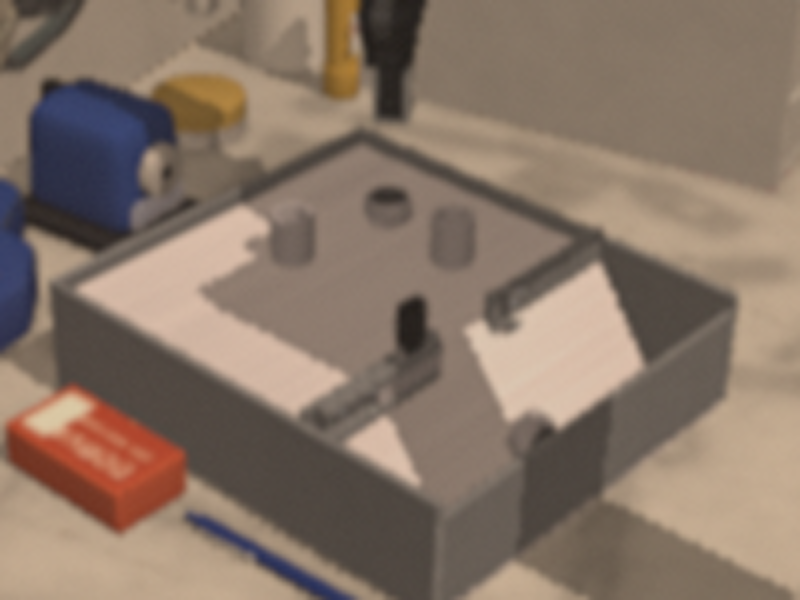

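>>> move_arm:
  plan:
    - [[0,0,0,0,0,0.02,0],[0,0,0,0,0,0.04,0],[0,0,0,0,0,0.04,0],[0,0,0,0,-0.008,0.04,0],[0,0,0,0,-0.017,0.04,0]]

```text
time: 13.55
eef_pos: [0.6233, -0.0238, 0.0664]
tcp_rot: [0.982, 0.191, -0.0, 0.0]
contact_force: [-0.2, -0.1, 1.0]
opening: -0.002
```

>>> move_arm:
  plan:
    - [[0,0,0,0,-0.008,0,0],[0,0,0,0,-0.016,0,0],[0,0,0,0,-0.024,0,0],[0,0,0,0,-0.03,0,0],[0,0,0,0,-0.03,0,0]]

```text
time: 14.18
eef_pos: [0.6117, 0.0045, 0.0663]
tcp_rot: [0.981, 0.192, -0.0, -0.0]
contact_force: [-0.1, 0.1, 1.0]
opening: -0.004
```

```bash
python3 look.py w7; python3 -c "
from h import *
trows([(93.3,-41.6,65)],35)"
```

```text
tray at mm [ 97.4 -48.   66. ]
turn [-0.    0.04 35.05]
at [0.6117 0.004  0.066 ] t 14.32 F [-1.4  0.2 -0.3] op -0.002
tray at mm [ 97.4 -48.   66. ]
turn [-0.01  0.04  0.05]
at [0.6117 0.004  0.066 ] t 14.32 F [-1.4  0.2 -0.3] op -0.002
[ 0.0003 -0.0076  0.001 ]
```

View pics/w7.png

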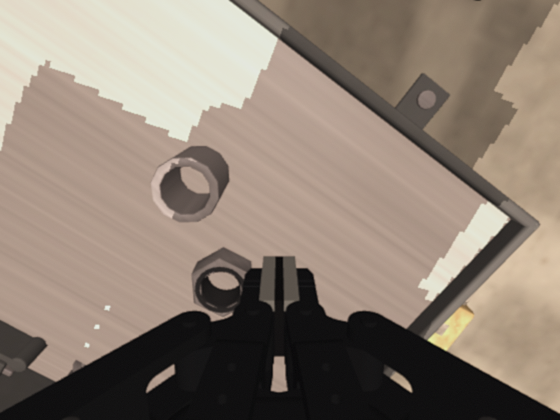

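```bash
python3 px.py w7 220 289 74 191 192 88
```

```text
[220.0, 289.0, 74.0] [ 82.1 -27.6  74. ]
[191.0, 192.0, 88.0] [116.1   3.   88. ]
tcp px [280. 278.] [280. 255.]
```

>>> move_arm:
  plan:
    - [[0,0,0,0,-0.007,0,0],[0,0,0,0,-0.009,0,0],[0,0,0,0,-0.009,0,0],[0,0,0,0,0.0,0,0],[0,0,0,0,0.0,-0.03,0]]

```text
time: 14.95
eef_pos: [0.6098, 0.0034, 0.0933]
tcp_rot: [0.982, 0.191, -0.003, -0.001]
contact_force: [-0.0, -0.4, -0.6]
opening: 0.002
```

```bash
python3 look.py w8
```

```text
nut_0_mid {'centre': [114.7, 339.7], 'p': 0.86} [ 0.8 -5.2 67. ]
nut_0_mid {'centre': [233.9, 327.4], 'p': 0.25} [ 44.8 -54.2  67. ]
sleeve_0_mid {'centre': [236.2, 326.1], 'p': 0.8} [ 51.  -52.6  74. ]
sleeve_0_mid {'centre': [107.5, 329.7], 'p': 0.41} [10.8  0.7 74. ]
tray at mm [ 99.2 -48.4  97.8]
turn [ 0.07 -0.21 35.02]
at [0.6134 0.0032 0.0978] t 15.1 F [-0.3 -0.  -0. ] op -0.002
```

View pics/w8.png

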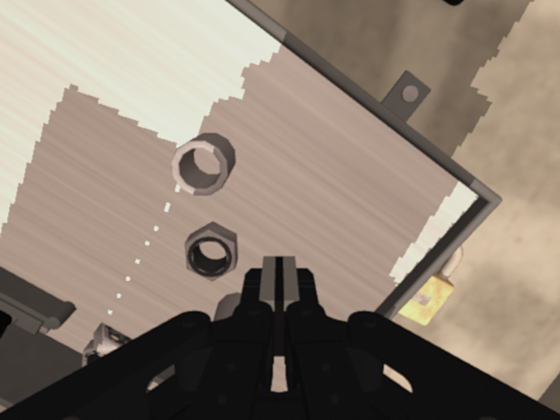

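```bash
python3 px.py w8 211 256 74 205 168 88; python3 -c "
from h import *
trows([(106,-27,105),(106,-27,65)],-14.4)"
```

```text
[211.0, 256.0, 74.0] [ 77.3 -21.1  74. ]
[205.0, 168.0, 88.0] [116.7   3.2  88. ]
tcp px [280. 278.] [280. 255.]
tray at mm [ 99.2 -48.4  97.8]
turn [ 4.000e-02 -2.200e-01  4.942e+01]
at [0.6134 0.0032 0.0978] t 15.1 F [-0.3 -0.  -0. ] op -0.002
[ 0.0178 -0.0136 -0.0072]
[ 0.0177 -0.0137  0.0328]
```

>>> move_arm:
  plan:
    - [[0,0,10,0.003,-0.002,-0.008,0],[0,0,20.2,0.008,-0.006,-0.01,0],[0,0,30.3,0.012,-0.009,-0.01,0],[0,0,40.4,0.016,-0.012,-0.01,0],[0,0,50.3,0.0155,-0.0115,-0.01,0]]

```text
time: 15.72
eef_pos: [0.6229, 0.0199, 0.1062]
tcp_rot: [0.969, -0.247, 0.001, 0.0]
contact_force: [0.9, 0.1, 0.1]
opening: 0.0
```

```bash
python3 -c "
from h import *
trows([(104.3,-28.5,65),(70,-19,65)],-15.3)"; python3 look.py w9
```

```text
tray at mm [104.7 -30.  106.2]
turn [-0.02 -0.1  -0.29]
at [0.6229 0.0199 0.1062] t 15.72 F [0.9 0.1 0.1] op 0.0
[-0.0009 -0.0013  0.0412]
[-0.0365 -0.0013  0.0412]
nut_0_mid {'centre': [469.1, 281.0], 'p': 0.3} [  55.1 -125.4   67. ]
sleeve_0_mid {'centre': [344.6, 323.6], 'p': 0.65} [ 52.  -52.9  74. ]
tray at mm [104.7 -30.3 106.5]
turn [ -0.    -0.11 -15.13]
at [0.6229 0.0196 0.1065] t 15.88 F [-0.4  0.6 -0.5] op -0.004
```

View pics/w9.png

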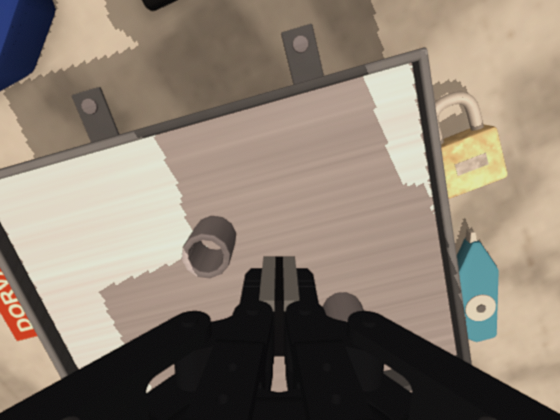

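>>> move_arm:
  plan:
    - [[0,0,-0.2,0.001,-0.0015,0.02,0],[0,0,-0.2,0.001,-0.0015,0.041,0],[0,0,-0.2,0.001,-0.0015,0.041,0],[0,0,-0.2,-0.008,-0.0015,0.041,0],[0,0,-0.2,-0.017,-0.0015,0.041,0]]

```text
time: 16.5
eef_pos: [0.6082, 0.0292, 0.0657]
tcp_rot: [0.97, -0.241, 0.001, 0.0]
contact_force: [0.3, -0.9, -0.4]
opening: 0.002
```

>>> move_arm:
  plan:
    - [[0,0,0,-0.009,0,0,0],[0,0,0,-0.018,0,0,0],[0,0,0,-0.027,0,0,0],[0,0,0,-0.035,0,0,0],[0,0,0,-0.038,0,0,0]]

```text
time: 17.12
eef_pos: [0.574, 0.0473, 0.0657]
tcp_rot: [0.971, -0.241, 0.001, 0.0]
contact_force: [-0.0, 0.3, 0.4]
opening: 0.0
```

```bash
python3 sc.py s9; python3 -c "
from h import *
trows([(22,-3,65),(9.5,0,65)],-15.3)"
```

```text
tray at mm [ 50.8 -14.2  65.6]
turn [ -0.    -0.09 -14.9 ]
at [0.5739 0.0474 0.0656] t 17.18 F [-0.1 -0.6 -0.1] op 0.003
tray at mm [ 50.8 -14.2  65.6]
turn [-0.02 -0.09  0.4 ]
at [0.5739 0.0474 0.0656] t 17.18 F [-0.1 -0.6 -0.1] op 0.003
[-0.0307 -0.0034  0.0005]
[-0.0436 -0.0031  0.0005]
```

View pics/s9.png

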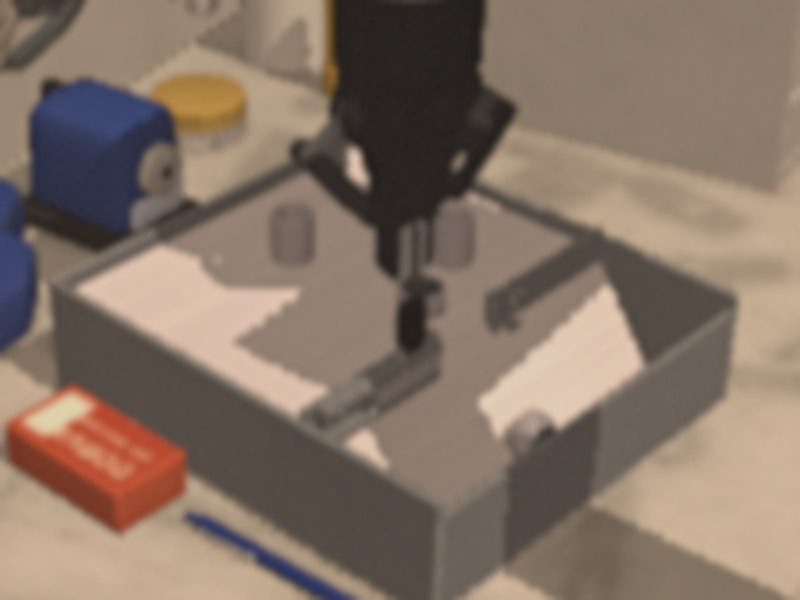

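>>> move_arm:
  plan:
    - [[0,0,0,-0.008,0,0,0],[0,0,0,-0.016,0,0,0],[0,0,0,-0.023,0,0,0],[0,0,0,-0.027,0,0,0],[0,0,0,-0.027,0,0,0]]

```text
time: 17.8
eef_pos: [0.5497, 0.0602, 0.0655]
tcp_rot: [0.971, -0.241, 0.001, 0.0]
contact_force: [0.2, 0.4, 0.2]
opening: -0.001
```

```bash
python3 sc.py s10; python3 -c "
from h import *
trows([(10,-3,65)],-15.3)"
```

```text
tray at mm [24.7 -7.2 65.6]
turn [ -0.    -0.1  -14.89]
at [0.55   0.0601 0.0656] t 17.85 F [-0.1 -0.2  0.4] op -0.003
tray at mm [24.7 -7.2 65.6]
turn [-0.02 -0.1   0.41]
at [0.55   0.0601 0.0656] t 17.85 F [-0.1 -0.2  0.4] op -0.003
[-0.0153 -0.0003  0.0006]
```

View pics/s10.png

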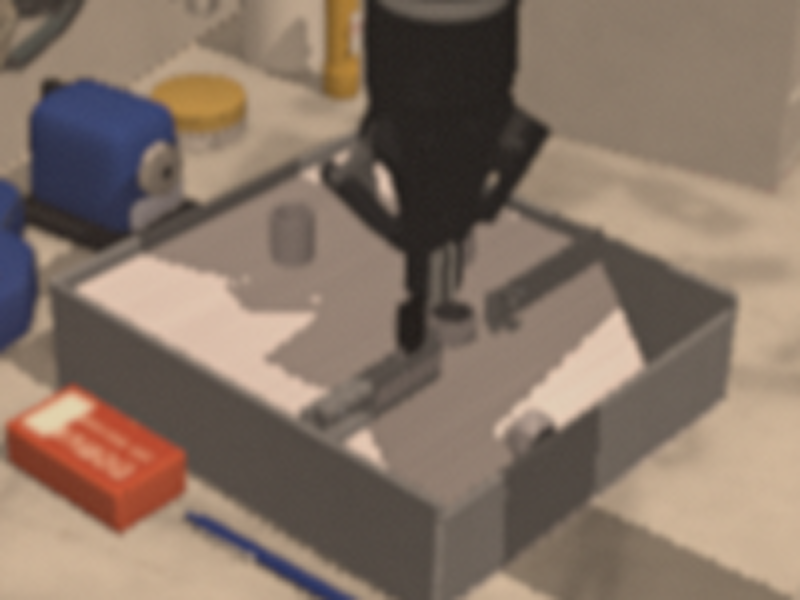

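>>> move_arm:
  plan:
    - [[0,0,0,-0.007,0,0,0],[0,0,0,-0.014,0,0,0],[0,0,0,-0.016,0,0,0],[0,0,0,-0.016,0,0,0],[0,0,0,0.0,0,0,0]]

```text
time: 18.48
eef_pos: [0.5499, 0.0602, 0.0654]
tcp_rot: [0.971, -0.24, 0.001, 0.0]
contact_force: [0.4, -0.3, 1.3]
opening: 0.0
```

```bash
python3 sc.py s11; python3 -c "
from h import *
trows([(24,-7,130),(15,40,130),(-8.6,80,130),(-8.6,80,86)],0)"
```

```text
tray at mm [27.6 -7.8 66.3]
turn [ -0.03  -0.29 -14.91]
at [0.5528 0.0588 0.0663] t 18.52 F [ 1.9 -0.3  0.8] op -0.005
tray at mm [27.6 -7.8 66.3]
turn [ -0.03  -0.29 -14.91]
at [0.5528 0.0588 0.0663] t 18.52 F [ 1.9 -0.3  0.8] op -0.005
[-0.0034  0.0001 -0.0637]
[-0.0242 -0.0431 -0.0638]
[-0.0573 -0.0756 -0.0639]
[-0.0575 -0.0756 -0.0199]
```

View pics/s11.png

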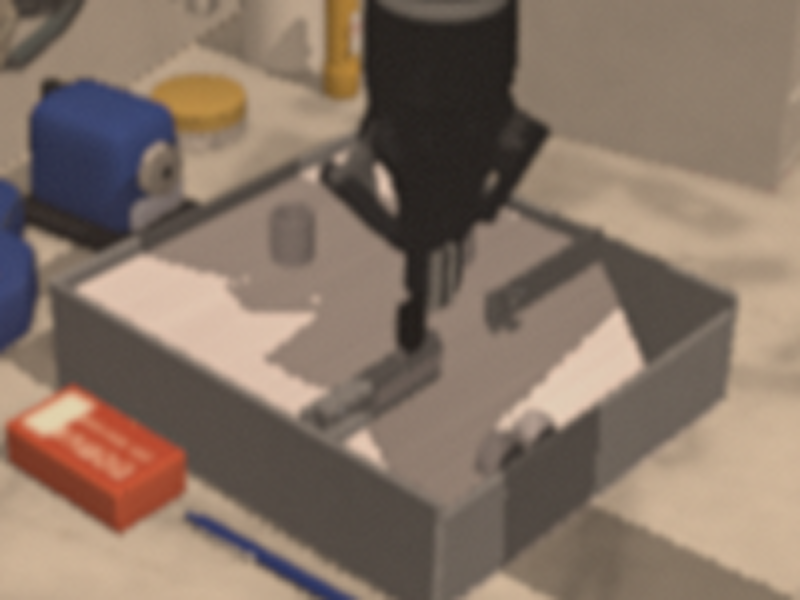

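>>> move_arm:
  plan:
    - [[0,0,0,0,0,-0.04,0],[0,0,-5,-0.01,-0.02,-0.064,0],[0,0,-10,-0.033,-0.05,-0.064,0],[0,0,-14.9,-0.0575,-0.0756,-0.064,0],[0,0,-14.9,-0.0575,-0.0756,-0.064,0]]

```text
time: 19.15
eef_pos: [0.5372, 0.154, 0.1302]
tcp_rot: [0.994, -0.112, 0.003, 0.0]
contact_force: [-0.1, -0.7, 0.1]
opening: 0.001
```

```bash
python3 look.py w10; python3 -c "
from h import *
trows([(-8.6,80,86),(-8.6,60,86)],0)
print(pinpoint('wrist','gate_tab'))"
```

```text
nut_0_mid {'centre': [388.8, 249.8], 'p': 0.84} [-23.1  14.5  67. ]
sleeve_0_mid {'centre': [533.7, 126.6], 'p': 0.95} [ 51.4 -53.8  74. ]
tray at mm [ -8.   79.5 130.1]
turn [ 0.02 -0.33 -0.07]
at [0.5377 0.1519 0.1301] t 19.3 F [-0.3 -0.4 -0.8] op -0.001
tray at mm [ -8.   79.5 130.1]
turn [ 0.02 -0.33 -0.07]
at [0.5377 0.1519 0.1301] t 19.3 F [-0.3 -0.4 -0.8] op -0.001
[-0.0009 -0.0005  0.0441]
[-0.0008  0.0195  0.0441]
[{'centre': [341.7, 243.2], 'p': 0.88}]
```

View pics/w10.png

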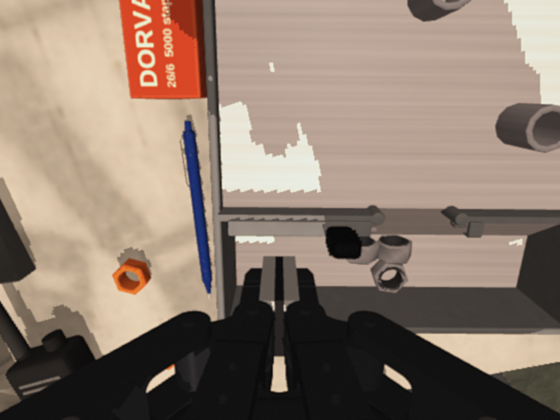

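```bash
python3 px.py w10 342 243 93 343 248 107.5
```

```text
[342.0, 243.0, 93.0] [-7.6 48.2 93. ]
[343.0, 248.0, 107.5] [ -4.1  50.3 107.5]
tcp px [279. 279.] [279. 256.]
```

>>> move_arm:
  plan:
    - [[0,0,0,-0.001,-0.001,0.015,0],[0,0,0,-0.001,-0.001,0.03,0],[0,0,0,-0.001,-0.001,0.04,0],[0,0,0,-0.001,-0.001,0.043,0],[0,0,0,-0.001,-0.001,0.043,0]]

```text
time: 19.98
eef_pos: [0.5371, 0.1528, 0.0868]
tcp_rot: [0.993, -0.114, 0.003, 0.001]
contact_force: [-0.8, -0.6, -0.2]
opening: -0.008
```

```bash
python3 sc.py s12; python3 -c "
from h import *
trows([(-8.6,65,87)],0)"
```

```text
tray at mm [-8.5 80.4 87.3]
turn [ 0.01 -0.34 -0.09]
at [0.5374 0.1529 0.0873] t 20.02 F [-1.  -0.7  0.4] op 0.004
tray at mm [-8.5 80.4 87.3]
turn [ 0.01 -0.34 -0.09]
at [0.5374 0.1529 0.0873] t 20.02 F [-1.  -0.7  0.4] op 0.004
[-0.0001  0.0154  0.0003]
```

View pics/s12.png

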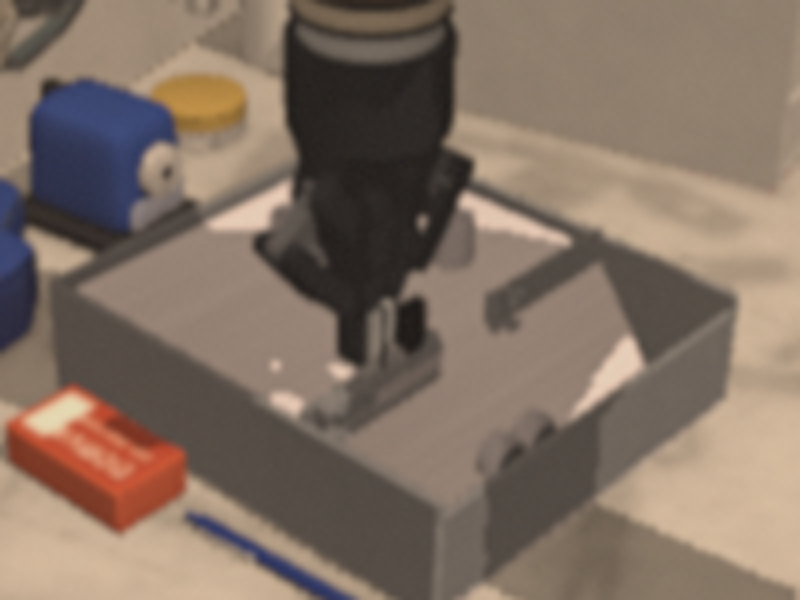

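>>> move_arm:
  plan:
    - [[0,0,0,0,0.008,0,0],[0,0,0,0,0.016,0,0],[0,0,0,0,0.024,0,0],[0,0,0,0,0.032,0,0],[0,0,0,0,0.04,0,0]]

```text
time: 20.65
eef_pos: [0.5284, 0.1134, 0.0876]
tcp_rot: [0.993, -0.114, 0.003, 0.0]
contact_force: [1.0, 1.6, 1.3]
opening: -0.004
```

```bash
python3 sc.py s13; python3 -c "
from h import *
trows([(-8.6,22,87)],0)"
```

```text
tray at mm [-8.4 39.1 87.4]
turn [ 0.05 -0.35 -0.12]
at [0.5282 0.1126 0.0874] t 20.7 F [ 0.6 -0.3  0.3] op -0.0
tray at mm [-8.4 39.1 87.4]
turn [ 0.05 -0.35 -0.12]
at [0.5282 0.1126 0.0874] t 20.7 F [ 0.6 -0.3  0.3] op -0.0
[-0.0001  0.0171  0.0004]
```

View pics/s13.png

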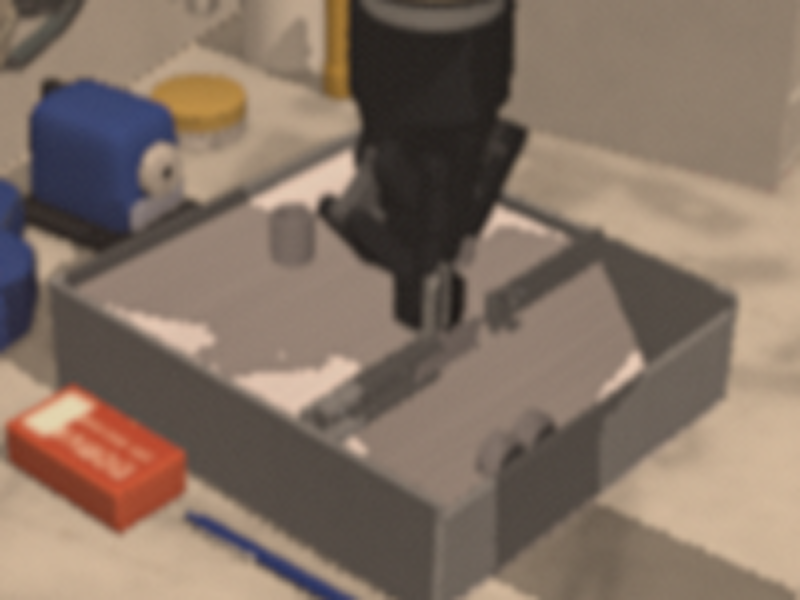

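Gate is sliding. I'm pushing on in small steps and watching the force.

>>> move_arm:
  plan:
    - [[0,0,0,0,0.006,0,0],[0,0,0,0,0.011,0,0],[0,0,0,0,0.015,0,0],[0,0,0,0,0.017,0,0],[0,0,0,0,0.018,0,0]]

```text
time: 21.32
eef_pos: [0.5242, 0.0957, 0.0874]
tcp_rot: [0.993, -0.114, 0.003, -0.0]
contact_force: [0.6, 5.0, -0.8]
opening: -0.001
```

>>> move_arm:
  plan:
    - [[0,0,0,0,0.0005,0,0],[0,0,0,0,0.001,0,0],[0,0,0,0,0.0015,0,0],[0,0,0,0,0.002,0,0],[0,0,0,0,0.002,0,0]]

```text
time: 21.95
eef_pos: [0.5241, 0.0956, 0.0875]
tcp_rot: [0.993, -0.115, 0.004, -0.002]
contact_force: [2.5, 9.4, -0.8]
opening: -0.002
```

```bash
python3 sc.py s14
```

```text
tray at mm [-8.6 21.5 87.5]
turn [-0.28 -0.39 -0.21]
at [0.5241 0.0956 0.0875] t 22.0 F [ 2.7  8.9 -0.5] op -0.002
```

View pics/s14.png

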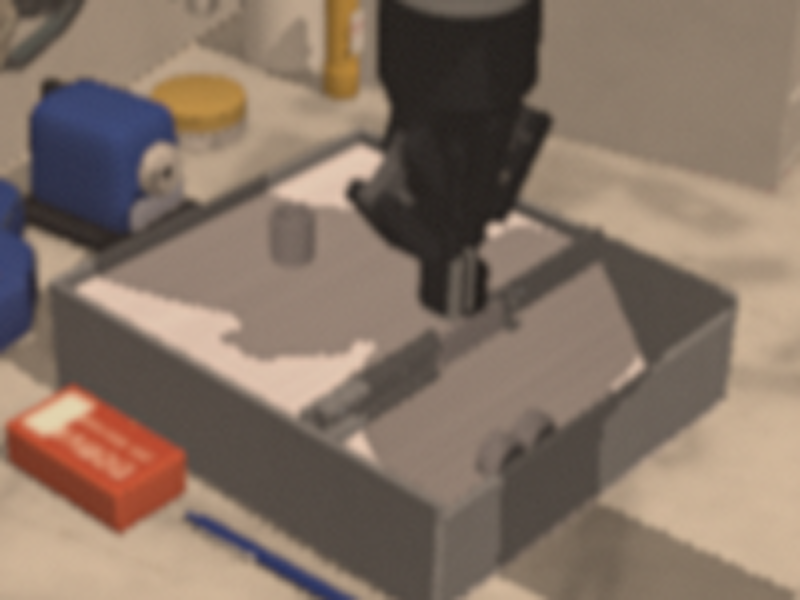

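>>> move_arm:
  plan:
    - [[0,0,0,0,-0.008,0,0],[0,0,0,0,-0.02,-0.005,0],[0,0,0,0,-0.02,-0.05,0],[0,0,0,-0.01,-0.02,-0.1,0],[0,0,0,-0.02,-0.02,-0.13,0]]

```text
time: 22.62
eef_pos: [0.509, 0.1193, 0.2208]
tcp_rot: [0.993, -0.115, 0.006, -0.002]
contact_force: [0.2, 0.5, -0.2]
opening: 0.001
```

```bash
python3 look.py w11; python3 px.py w11 0 0 0; python3 sc.py s15; python3 -c "
from plant import *
from h import *
import pickle
K,E,s=pickle.load(open('w11.pkl','rb'));t=json.load(open('tray.json'))
read_camera('wrist')
for r in pinpoint('wrist','gate_tab'): print(r,(w2t(back(r['centre'],.093,K,E),t)*1000).round(1))"
```

```text
nut_0_mid {'centre': [324.8, 193.5], 'p': 0.65} [-31.3   3.7  67. ]
nut_0_mid {'centre': [478.4, 137.3], 'p': 0.53} [  14.8 -117.4   67. ]
sleeve_0_mid {'centre': [405.7, 88.8], 'p': 0.8} [ 51.9 -53.6  74. ]
sleeve_0_mid {'centre': [299.1, 194.9], 'p': 0.18} [-30.5  25.5  74. ]
tray at mm [-28.5  41.4 219.7]
turn [-0.3  -0.67 -0.17]
at [0.5092 0.1194 0.2197] t 22.77 F [ 0.  -0.3 -0.7] op 0.002
[0.0, 0.0, 0.0] [129.4 289.6   0. ]
tcp px [279. 279.] [279. 256.]
tray at mm [-29.3  41.  217.6]
turn [-0.26 -0.46 -0.19]
at [0.5083 0.1192 0.2176] t 22.82 F [-0.8 -0.3 -0.9] op 0.002
{'centre': [334.0, 173.9], 'p': 0.62} [-9.1  0.5 93. ]
{'centre': [323.2, 141.5], 'p': 0.45} [15.1  9.4 93. ]
```

View pics/w11.png

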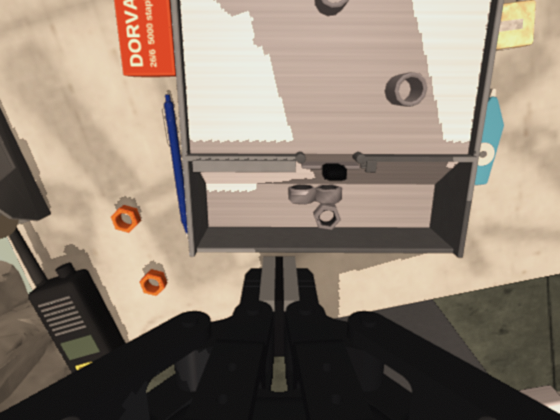

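View pics/s15.png

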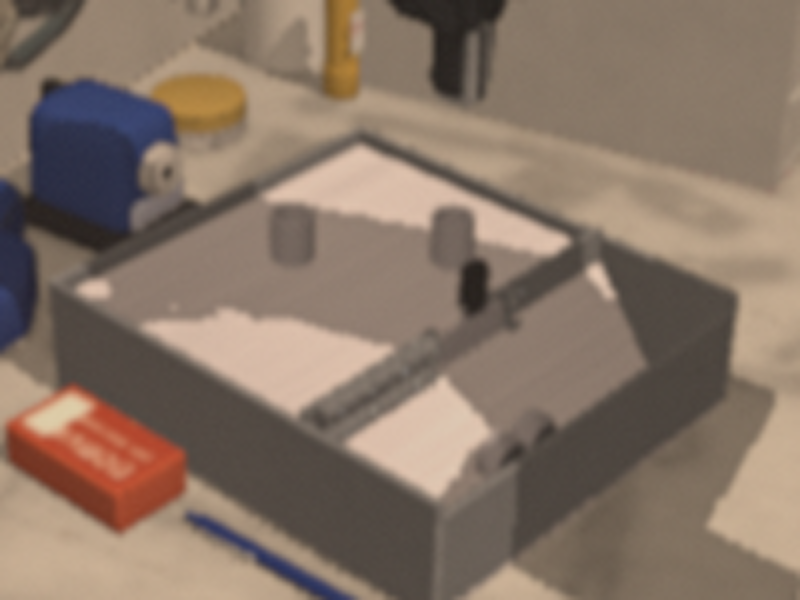

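```bash
python3 -c "
from plant import *
print(ticket.sign_off())"
```

```text
the job is handed in; nothing more can be done
None
```

I swept all three steel nuts through the gate one at a time with closed fingertips. I then pushed the tab along the tray's -y until the gate met its stop, backed off, and handed the job in at about 23 s.

**Last checks, all consistent with the job done:**
- **Nuts:** all three show in the trough, one flat and two leaning at the foot of the chute. None are left on the deck.
- **Sleeves:** both still stand on the deck where they were.
- **Gate:** the fingertip stopped moving with about 9 N on the tab, and the tab measures y ≈ 0.5 mm. The plate reaches the far post.
- **Surroundings:** the staples box, pen, padlock, roller and orange look-alike nuts look undisturbed.

**What disagreed:** the wrist camera was about 2 mm off from where the fingertip was seen, so I corrected for that. The tray fit had residuals of up to about 3 mm. The nut detector also gave low-confidence false hits, which I discarded after checking the pictures.

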